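Turn the spice carousel so the leaf-label jar is at the front, and hold it there

ROBOT

A 6-joint arm with a two-finger parallel gripper is mounted at the origin on a cart in front of the work surface, level with it; the furniture and walls round the work are solid. World frame = base frame: x ahead of the robot, y to its left, z up, the work surface at z = 0. Lengths are in m, angles in rad, forces in N, time in s.
With the tool pointing down it reaches from about 0.4 to 0.825 m from the base axis. Payload 7 kg.
Tool frame: the origin (TCP) lies on the mounting face of the last link; the fingertips stand arm.tcp_to_tips ahead of it and the grasp point (between the pads) lies 159 mm ahead of it (arm.tcp_to_tips is the distance from the TCP to the fingertips, in m); z points along the fingers, y is the direction in which the jaws open and shut (so a half turn about z gives the same grasp; the last joint's range is limited). The gripper opens to 88 mm and grips with 3 to 60 N. Pads are 19 mm wide; open, the fingers measure 130 mm over their backs; the gripper's body (78 mm by 193 mm) begins 47 mm behind the grasp point.
Start: joints at [1.588, 0.359, 0.012, 0, -1.224, -0.288], TCP at [0.181, 0.65, 0.405] pointing down, gripper open.
Joint ranges: [-3.07, 3.07], [-1.43, 2.12], [-1.02, 1.25], [-3.03, 1.67], [-3.05, -0], [-3.03, 3.03]. Speed limits (rad/s): [2.39, 2.39, 3.01, 3.14, 3.14, 3.14].

INTERFACE

Orientations are given as [roll, pitch, yaw] about the fixed x, y, z axes, in that order (R = Rz(yaw) Ry(pitch) Rx(roll)).
In Python, from station import arm, cams, job_done, finder gives the robot as it stands.
- The arm moves only by the tool play_rows, never from a script. Its argument "targets" is a list that holds one entry, the list of rows, each a list of 4 numbers: the shift along the tool's x, y, z in m, then the turn about the tool's z in degrees. A call has 1 to 5 rows; each row is the pose to reach, as a shift and turn from the pose commanded when the call began, along the tool's axes at that moment; what a row does not reach only later rows make up. A row lasts 1/8 s, in which the tool goes at most 62.5 mm and 10.7 degrees, less where a joint would pass 70% of its speed; a pose out of reach is approached as far as the arm can. A call with a gripper value outside its range is refused whole. "grip" is the closure in counts, from 0 (fully open) to 255 (shut), set as the call begins (left out, the last holds). The fingers move at their own pace and stop on an object; "newtons" is the grip in N (left out, the last holds). Time passes only in rows, so rows that repeat a pose let the fingers close. It gives the time, the measured TCP pose, the force and the opening at its end, in the units of the state.
- arm.get_state(): the state, without advancing time (a new reading comes with each control period).
- cams.grab_frame(name): name is "side" or "top"; returns (picture, depth): 384x512x3 uint8, red, green, blue; 384x512 float32, m along the optical axis (not along the pixel's ray), 0 where there is no reading.
- cams.camera_params(name): a dict with "intrinsics" (3x3 intrinsics, pixels), "position" and "attitude" of the camera in the world. Camera axes: x right, y down, z forward; pixel columns grow to the right and rows downward; lengths in m; the calibration is good to about 2 mm. A picture is of the moment at which its call begins. camera_params takes no time and is no camera call.
- job_done(): hands the job in, once; it reports no verdict.
Trained networks look in the newest picture that a camera, given by its name, has taken for a name from the list of things; names that differ only in an ending like _2 or _b are one class to them, and where a whole thing is asked for, a point or a joint stands for the part that bears it (a point fixed in the world has none). Each returns a list of dicts, best first, with "score" (0 to 1); they miss things now and then, are a little off and sometimes report something else, mostly with a low value. They report only what shows in the picture. A call takes as long as a camera call. They do not tell look-alikes from the thing itself.
- finder.find_in(camera, query): "xyz" ([x, y, z] in m, in world coordinates, good to about 4 mm: the middle of the surface that is visible of it).
- finder.masks_of(camera, query): "mask" (384x512 bool, what is visible of it).
The state is a dict: "t": time; "q": joint angles; "qd": joint speeds; "joint_efforts": joint torques, N m; "eef_pos": TCP position; "ee_rot": TCP orientation; "force": force on the tool from outside, world axes, zero at the start; "moment": the same for the moment, N m; "width": finger opening in m.
Only numpy, scipy, OpenCV 4.12 (cv2) and the standard library are available. Lean on these libraries where they do the work, as an engineer would, in place of code of your own. Each camera call takes 0.05 s, during which the arm holds its last target. There are 200 camera calls.

TASK

Grip the black knob on top of the spice carousel and turn the carousel gently, by the knob alone, until the white jar with the green-leaf label stands squarely at the front, in line with the white stripe on the tongue of the foot. Finish while still gripping the knob, holding the carousel quite still there so that someone can take the jar. Do not touch the jars or the dish, keep every jar standing on the dish, and leave the things round about where they are.

Things in the scene. Friction and masses are not known exactly. Their poses are not given: they have to be found in the camera images.
- foot: Black foot of the spice carousel, fixed to the table: a flat disc of 210 mm diameter, 11 mm thick, with a flat tongue 50 mm wide and 8 mm thick that sticks out at the front from under the dish to 188 mm from the middle and carries a white stripe (the front pointer). Origin: on the turning axis, at table height; its -x axis points from the turning axis along the tongue and the white stripe (the front), z up. The foot may stand turned on the table by up to 0.4 rad.
- spindle (a joint): Turning angle of the carousel (dish, post and knob together) about its vertical axis, rad, growing anticlockwise seen from above; it starts anywhere between -3 and 3 and can turn more than a full turn either way. It turns lightly (about 0.06 N m of friction), has no spring or notches, and stays where it is left. Zero has no meaning for the job: the jars stand at other angles every time.
- dish_floor (a point): Round light-wood dish of the carousel that turns with the post and knob: outer diameter 280 mm, flat floor 24 mm above the table, with a raised edge 5 mm thick whose top is 36 mm above the table. Five loose jars stand on its floor with their centres about 94 mm from the axis, carried round by friction alone. The point is on the turning axis, at the height of the dish floor.
- knob_center (a point): Centre of the black round knob with grey ribs and a steel disc on top: diameter 44 mm, height 35 mm (from 150 to 185 mm above the table), on a steel post of 18 mm diameter on the turning axis; it is fixed to the post and turns with the dish. It can be gripped across its diameter from above, in any direction. The point is 167.5 mm above the table.
- leaf_jar_center (a point): The wanted jar: white spice jar with a printed paper label with green leaves and a dark blue band, white lid with a blue middle; diameter 47 mm, height 100 mm; loose on the dish; given at its centre, half-way up; z axis up.
- shaker_1_center (a point): Shaker of clear glass with grey filling and domed grey cap, diameter 44 mm, height 92 mm, loose on the dish; given at its centre, half-way up; z axis up.
- shaker_2_center (a point): A second shaker like the first, diameter 44 mm, height 92 mm, loose on the dish; given at its centre, half-way up; z axis up.
- amber_jar_center (a point): Amber glass jar with a steel lid, diameter 42 mm, height 82 mm, loose on the dish; given at its centre, half-way up; z axis up.
- red_jar_center (a point): Red plastic jar with a black lid, diameter 42 mm, height 82 mm, loose on the dish; given at its centre, half-way up; z axis up.
- green_cup_center (a point): Bystander: light green cup upside down, 87 x 118 x 64 mm with handle; given at its centre, half-way up; z axis up.
- small_glass_center (a point): Bystander: small clear glass cup, diameter 72 mm, height 62 mm; given at its centre, half-way up; z axis up.
- spoon_center (a point): Bystander: steel teaspoon lying on the table, 137 x 28 x 13 mm; point at its middle, 6 mm above the table.
There are look-alikes about, which are no part of the job. Leave any pink or purple look-alike of the part that bears shaker_1_center alone.

How it is judged:
On the way, in this order (a step that is already met when the one before it is completed fails the run):
1. the knob is gripped while the leaf-label jar is still away from the front (contact force between the fingers and spindle above 5 N and distance between the grasp point and knob_center below 0.03 m and not (y of leaf_jar_center in the frame of foot between -0.012 and 0.012 m and x of leaf_jar_center in the frame of foot below -0.07 m)), for 0.2 s.
2. the leaf-label jar is at the front with the knob in the grip (y of leaf_jar_center in the frame of foot between -0.012 and 0.012 m and x of leaf_jar_center in the frame of foot below -0.07 m and contact force between the fingers and spindle above 5 N and distance between the grasp point and knob_center below 0.03 m), for 0.2 s.
At the end, for the whole second after the job is handed in: Leaf jar's centre within 12 mm sideways of the front line (white stripe) and over 70 mm in front of the axis; knob between the fingers (30 mm), pressed with over 5 N; carousel slower than 0.05 rad/s; all five jars upright (0.2 rad) on the dish (within 120 mm of the axis) (all of step 2 and velocity of joint spindle between -0.05 and 0.05 rad/s and horizontal distance between each of leaf_jar_center, shaker_1_center, shaker_2_center, amber_jar_center, red_jar_center and knob_center below 0.12 m and angle between each of leaf_jar_center, shaker_1_center, shaker_2_center, amber_jar_center, red_jar_center's own z axis and vertical below 0.2 rad); the arm keeps its last pose, push and grip.
It fails at once if a jar or the dish is touched by the robot (more than 1.5 N) (contact force between any of the fingers, the arm and leaf_jar above 1.5 N or contact force between any of the fingers, the arm and shaker_1 above 1.5 N or contact force between any of the fingers, the arm and shaker_2 above 1.5 N or contact force between any of the fingers, the arm and amber_jar above 1.5 N or contact force between any of the fingers, the arm and red_jar above 1.5 N or (contact force between the fingers and spindle above 1.5 N and distance between the grasp point and knob_center above 0.06 m) or (contact force between the arm and spindle above 1.5 N and distance between the grasp point and knob_center above 0.06 m)).
It fails at once if a jar on the carousel tips over (more than 0.4 rad) (angle between any of leaf_jar_center, shaker_1_center, shaker_2_center, amber_jar_center, red_jar_center's own z axis and vertical above 0.4 rad).
It fails at once if a bystander (cup, small glass, spoon) is moved more than 15 mm (distance of any of green_cup_center, small_glass_center, spoon_center from where it was at the start of the episode above 0.015 m).
It also fails if it takes over 58 s, if anything falls off the work surface, if the arm or the gripper's body presses on something with over 40 N, if the wrist force passes 120 N, or if a joint passes its speed limit or range.

## Working session

There is one attempt and no reset: what is moved stays moved. The work goes in short steps, Python scripts to look and compute and a tool call to move; the robot and the scene stay as the last step left them, time stands still between calls to the robot, and variables do not carry over. Pictures are saved under pics/ and viewed, about 8 in all and at most 12, crops included, and the job is handed in when it is done.

Besides the shell and the picture viewer there is one more tool, called as a command line: name --argument value ..., lists and objects as JSON in quotes. play_rows: Moves the arm, as the interface text tells. Its arguments: {"type":"object","properties":{"targets":{"type":"array","items":{"type":"array","items":{"type":"array","items":{"type":"number"}}}},"grip":{"type":"number"},"newtons":{"type":"number"}},"required":["targets"]}

```bash
mkdir -p pics
cat > h.py <<'E'
import numpy as np, cv2
from station import arm, cams, job_done, finder
from scipy.spatial.transform import Rotation as R
def cam(n):
    p=cams.camera_params(n); a=np.array(p["attitude"],float)
    Rm=a if a.shape==(3,3) else R.from_euler("xyz",a).as_matrix()
    return np.array(p["intrinsics"]),np.array(p["position"]),Rm
def cloud(n,d):
    K,t,Rm=cam(n); v,u=np.mgrid[:d.shape[0],:d.shape[1]]
    return np.stack([(u-K[0,2])/K[0,0]*d,(v-K[1,2])/K[1,1]*d,d],-1)@Rm.T+t
def proj(n,P):
    K,t,Rm=cam(n); c=(np.atleast_2d(P)-t)@Rm; q=c@K.T; return q[:,:2]/q[:,2:]
def save(n,im): cv2.imwrite("pics/"+n,im[...,::-1])
E
python3 - <<'E'
from h import *
print(arm.tcp_to_tips,{k:np.round(v,3).tolist() if not isinstance(v,(float,int)) else v for k,v in arm.get_state().items()})
fr={}
for n in("side","top"):
    print(cams.camera_params(n)); im,d=cams.grab_frame(n); save(n+"0.png",im); np.savez(n+"0",im=im,d=d)
    for q in ["knob_center","leaf_jar_center","shaker_1_center","amber_jar_center","red_jar_center","foot","green_cup_center","small_glass_center","spoon_center"]:
        for r in finder.find_in(n,q): print(n,q,round(r["score"],2),np.round(r["xyz"],3),proj(n,r["xyz"]).round())
a,b=[cv2.imread(f"pics/{n}0.png") for n in("side","top")]
E
```

```text
0.1781 {'t': 0.0, 'q': [1.588, 0.359, 0.011, -0.0, -1.224, -0.288], 'qd': [-0.001, 0.0, -0.001, 0.001, -0.0, -0.001], 'joint_efforts': [0.002, -58.272, 29.305, 6.997, 0.007, -0.0], 'eef_pos': [0.181, 0.65, 0.404], 'ee_rot': [3.14, -0.0, -0.271], 'force': [-1.054, 0.212, 0.0], 'moment': [-0.01, 0.006, 0.001], 'width': 0.08778632463518986}
{'intrinsics': array([[443.27793552,   0.        , 257.95681491],
       [  0.        , 443.27793552, 196.40445666],
       [  0.        ,   0.        ,   1.        ]]), 'position': array([-0.18342465, -1.08764494,  0.88662946]), 'attitude': array([-2.09270238,  0.01892378, -0.55008213])}
side knob_center 0.74 [ 0.53  -0.042  0.021] [[281. 231.]]
side leaf_jar_center 0.94 [ 0.553 -0.139  0.086] [[303. 226.]]
side shaker_1_center 0.73 [0.635 0.219 0.048] [[266. 186.]]
side shaker_1_center 0.64 [0.562 0.22  0.043] [[250. 192.]]
side shaker_1_center 0.55 [0.608 0.016 0.064] [[290. 207.]]
side shaker_1_center 0.54 [0.423 0.202 0.048] [[220. 203.]]
side shaker_1_center 0.49 [0.564 0.292 0.049] [[241. 183.]]
side amber_jar_center 0.81 [ 0.471 -0.111  0.078
[... 921 characters left out ...]
 0.213 0.081] [[205. 221.]]
top shaker_1_center 0.62 [0.558 0.3   0.07 ] [[174. 174.]]
top shaker_1_center 0.59 [0.555 0.229 0.079] [[200. 174.]]
top shaker_1_center 0.53 [0.6   0.038 0.104] [[270. 155.]]
top amber_jar_center 0.76 [ 0.472 -0.09   0.105] [[320. 201.]]
top amber_jar_center 0.57 [ 0.534 -0.022  0.026] [[290. 184.]]
top red_jar_center 0.49 [ 0.626 -0.058  0.103] [[305. 145.]]
top green_cup_center 0.86 [0.459 0.397 0.051] [[140. 211.]]
top green_cup_center 0.21 [ 0.628 -0.057  0.106] [[305. 144.]]
top small_glass_center 0.75 [0.654 0.421 0.036] [[135. 145.]]
top small_glass_center 0.22 [ 0.388 -0.264  0.004] [[378. 235.]]
top spoon_center 0.84 [ 0.39  -0.263  0.008] [[378. 234.]]
```

Run:
```python
import cv2
b=cv2.imread("pics/top0.png")[90:300,110:400]; cv2.imwrite("pics/t1.png",cv2.resize(b,None,fx=2.7,fy=2.7,interpolation=2))
a=cv2.imread("pics/side0.png")[130:320,170:380]; cv2.imwrite("pics/s1.png",cv2.resize(a,None,fx=3,fy=3,interpolation=2))
```

```text
(no output)
```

View pics/t1.png

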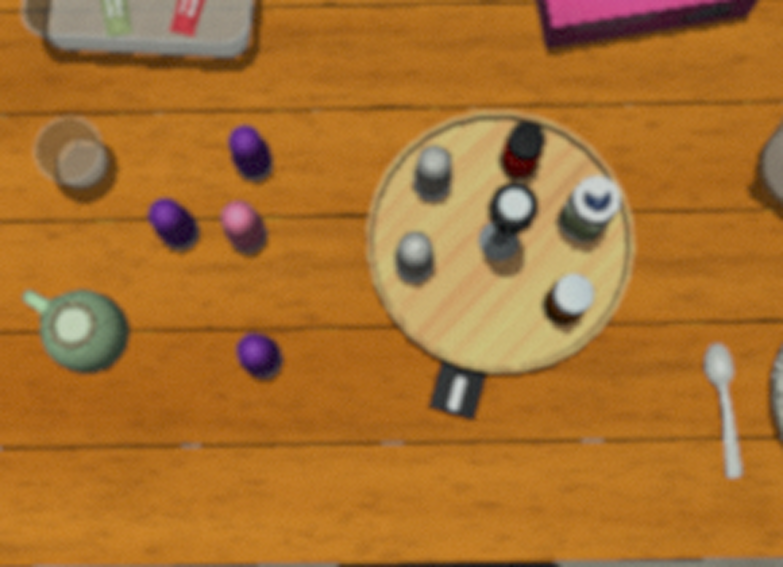

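View pics/s1.png

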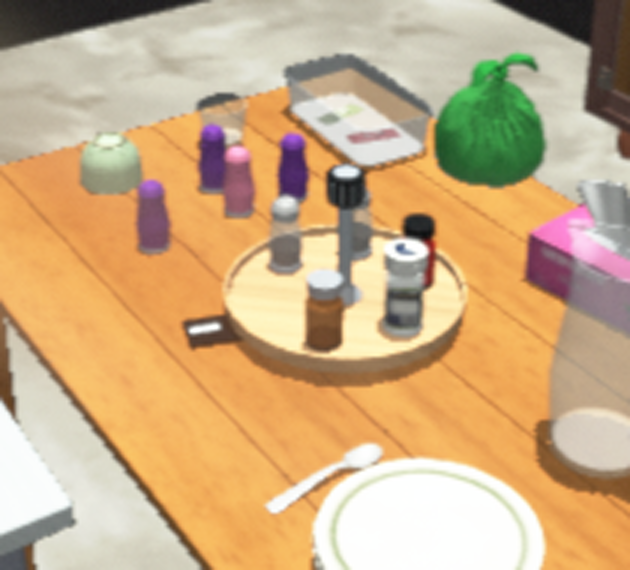

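The white leaf-label jar with the blue-centred lid sits at crop (595,200), which is full-image top (329,165). The things that could be mistaken for it:
- the two grey shakers at crop (433,172) and (415,257)
- the amber jar with a steel lid at (572,298)
- the black-lidded red jar at (522,150)
- the purple and pink shakers off the dish at (250,152), (172,222), (243,226) and (258,355), to be left alone

The side crop confirms the leaf label at (405,290). The knob is at top crop (515,205) and the tongue stripe at (457,392).

```bash
cat >> h.py <<'E'
from scipy.optimize import least_squares
def circ(P,r,c0):
    return least_squares(lambda c:np.hypot(P[:,0]-c[0],P[:,1]-c[1])-r,c0,loss="soft_l1",f_scale=.003).x
E
python3 - <<'E'
from h import *
for n in("top","side"):
    z=np.load(n+"0.npz"); im=z["im"].astype(int); C=cloud(n,z["d"]); H=C[...,2]; v=z["d"]>0
    g=np.hypot(C[...,0]-.537,C[...,1]+.03)
    top=v&(H>.178)&(H<.195)&(g<.06); P=C[top]; print(n,"knobtop",top.sum(),P.mean(0),(P.min(0)+P.max(0))/2)
    rim=v&(g>.125)&(g<.16)&(H>.0325)&(H<.045); c=circ(C[rim],.1375,[.537,-.03]); print("rim",rim.sum(),c,H[rim].mean(), np.median(abs(np.hypot(*(C[rim][:,:2]-c).T)-.1375)))
    r=np.hypot(C[...,0]-c[0],C[...,1]-c[1])
    lid=v&(H>.117)&(H<.132)&(r>.05)&(r<.13); P=C[lid]; m=P.mean(0); print("leaf lid",lid.sum(),m,(P.min(0)+P.max(0))/2)
    # tongue
    t=v&(H<.016)&(H>-.01)&(r>.142)&(r<.205)&(im.max(-1)<75)&(C[...,0]<c[0]-.05); st=v&(H<.02)&(H>-.01)&(r>.142)&(r<.19)&(im.min(-1)>140)&(C[...,0]<c[0]-.05)
    for nm,k in(("dark",t),("stripe",st)):
        P=C[k]; 
        if len(P): 
            d=P.mean(0)[:2]-c; print(nm,len(P),P.mean(0),np.degrees(np.arctan2(d[1],d[0])))
    d=m[:2]-c; print("leaf az",np.degrees(np.arctan2(d[1],d[0])),np.hypot(*d))
E
```

```text
top knobtop 249 [ 0.54765124 -0.03232296  0.18516536] [ 0.54750998 -0.03262229  0.1844549 ]
rim 489 [ 0.54782886 -0.03253777] 0.036185018147981196 0.0012502679986740595
leaf lid 251 [ 0.56744872 -0.11028866  0.1235994 ] [ 0.56836799 -0.03878308  0.12371376]
dark 151 [0.39254173 0.01309231 0.00823445] 163.6249287534356
stripe 44 [0.39043767 0.01432988 0.00943548] 163.41762133261142
leaf az -75.83750315107028 0.0801881523526158
side knobtop 84 [ 0.54492548 -0.04030812  0.1837975 ] [ 0.54520021 -0.03756725  0.18378728]
rim 206 [ 0.54675766 -0.03612031] 0.03545030926814808 0.0015577399348847137
leaf lid 104 [ 0.56441479 -0.12461862  0.12316433] [ 0.55745591 -0.05187062  0.12276919]
stripe 29 [0.39156076 0.01194903 0.00900702] 162.7906116096143
leaf az -78.7165455231049 0.09024259477618041
```

play_rows --targets '[[[0.035,0.036,0,0],[0.07,0.072,0,0],[0.105,0.108,0,0],[0.14,0.145,0,0],[0.175,0.182,0,0]]]' --grip 0 --newtons 30

```text
t: 1.62
eef_pos: [0.3011, 0.4266, 0.4049]
ee_rot: [-3.141, -0.0, -0.271]
force: [0.3, 1.1, 0.9]
width: 0.0874
```

play_rows --targets '[[[0.035,0.036,0,0],[0.07,0.072,0,0],[0.105,0.108,0,0],[0.14,0.145,0,0],[0.175,0.182,0,0]]]'

```text
t: 2.25
eef_pos: [0.4209, 0.2045, 0.4051]
ee_rot: [-3.141, -0.001, -0.27]
force: [1.4, 1.4, -0.3]
width: 0.0878
```

play_rows --targets '[[[0.035,0.036,0,0],[0.07,0.072,0,0],[0.105,0.108,0,0],[0.14,0.145,0,0],[0.175,0.182,0,0]]]'

```text
t: 2.88
eef_pos: [0.541, -0.0178, 0.405]
ee_rot: [-3.141, -0.001, -0.271]
force: [0.7, 0.6, 0.6]
width: 0.0878
```

play_rows --targets '[[[0.006,0.007,0,0],[0.011,0.014,0,0],[0.011,0.014,0.02,0],[0.011,0.014,0.04,0],[0.011,0.014,0.04,0]]]'

```text
t: 3.5
eef_pos: [0.5465, -0.0319, 0.3636]
ee_rot: [3.141, 0.002, -0.27]
force: [-0.9, 0.3, 1.0]
width: 0.0877
```

Run:
```python
from h import *
n="side"; im,d=cams.grab_frame(n); save("s2.png",cv2.resize(im[100:300,180:400],None,fx=3,fy=3))
im,d=cams.grab_frame("top"); save("t2.png",cv2.resize(im[90:300,180:400],None,fx=2.7,fy=2.7))
print(arm.get_state()["eef_pos"],arm.get_state()["t"])
```

```text
[ 0.54731967 -0.03200867  0.36547195] 3.6
```

View pics/s2.png

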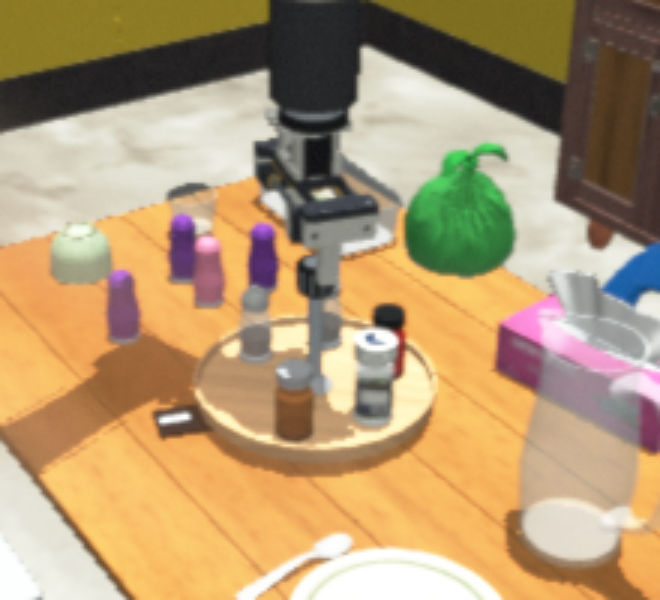

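The gripper hangs right over the knob at (313,275), clear of every jar, and the leaf jar at (375,375) is unmoved. I'll descend and close.

play_rows --targets '[[[0,0,0.018,0],[0,0,0.035,0],[0,0,0.035,0]]]'

```text
t: 3.98
eef_pos: [0.5471, -0.0323, 0.3297]
ee_rot: [3.141, 0.001, -0.27]
force: [0.7, 0.4, 0.8]
width: 0.0876
```

play_rows --targets '[[[0,0,0,0],[0,0,0,0],[0,0,0,0],[0,0,0,0],[0,0,0,0]]]' --grip 255 --newtons 30

```text
t: 4.6
eef_pos: [0.547, -0.0334, 0.3297]
ee_rot: [3.14, 0.0, -0.271]
force: [1.4, -13.5, 0.8]
width: 0.0434
```

play_rows --targets '[[[0,0,0,0],[0,0,0,0],[0,0,0,0],[0,0,0,0]]]'

```text
t: 5.1
eef_pos: [0.547, -0.0334, 0.3297]
ee_rot: [3.14, 0.0, -0.271]
force: [-1.4, -5.7, 1.0]
width: 0.0436
```

```bash
cat >> h.py <<'E'
AX=np.array([.5473,-.0332]); FR=163.4
def leaf():
    """leaf jar axis from its lid top seen in both cameras (mask + height)"""
    out={}
    for n in("side","top"):
        im,d=cams.grab_frame(n); C=cloud(n,d)
        for r in finder.masks_of(n,"leaf_jar_center")[:1]:
            m=r["mask"]&(d>0); r_=np.hypot(*np.moveaxis(C[...,:2]-AX,-1,0)); m&=(r_>.055)&(r_<.13)
            for nm,k,rad in(("lid",m&(C[...,2]>.119),0),("side",m&(C[...,2]>.03)&(C[...,2]<.116),.0235)):
                P=C[k]
                if len(P)<15: continue
                c=np.median(P[:,:2],0)if not rad else circ(P,rad,np.median(P[:,:2],0)+.015*(np.median(P[:,:2],0)-cam(n)[1][:2])/np.linalg.norm(np.median(P[:,:2],0)-cam(n)[1][:2]))
                e=c-AX; az=np.degrees(np.arctan2(e[1],e[0])); dl=(FR-az)%360-360
                if dl<-300: dl+=360
                print(n,nm,len(P),round(r["score"],2),c.round(4),"r",np.hypot(*e).round(4),"az",az.round(1),"to turn",dl.round(1))
        save(n+"_l.png",im)
    s=arm.get_state(); print(s["t"],s["eef_pos"],s["ee_rot"],s["q"],s["moment"],s["force"],s["width"])
E
python3 -c "
from h import *
leaf()"
```

```text
side lid 83 0.82 [ 0.5634 -0.1296] r 0.0977 az -80.5 to turn -116.1
side side 310 0.82 [ 0.5668 -0.1232] r 0.0921 az -77.8 to turn -118.8
top lid 56 0.53 [ 0.5631 -0.1135] r 0.0818 az -78.9 to turn -117.7
5.3 [ 0.5470628  -0.03343328  0.32975542] [ 3.13993063e+00  3.84020358e-04 -2.70967684e-01] [ 0.29694081  0.21394489 -0.37420779  0.00143469 -0.98386181  1.00209288] [-1.8808619   0.10198109  0.04184274] [-0.86916102 -5.71190826  0.88164712] 0.04345177518206899
```

Grip is firm at 43.5 mm opening, and the turn needed is about 117° clockwise (+ about tool z). I'll do 100° first.

play_rows --targets '[[[0,0,0,1],[0,0,0,3],[0,0,0,6],[0,0,0,9],[0,0,0,12]]]'

```text
t: 5.92
eef_pos: [0.5472, -0.033, 0.3297]
ee_rot: [3.141, -0.0, -0.482]
force: [0.4, -2.8, 0.8]
width: 0.0437
```

play_rows --targets '[[[0,0,0,3],[0,0,0,6],[0,0,0,9],[0,0,0,12],[0,0,0,15]]]'

```text
t: 6.55
eef_pos: [0.5475, -0.0325, 0.3297]
ee_rot: [-3.141, -0.0, -0.744]
force: [1.1, -0.1, -1.1]
width: 0.0435
```

play_rows --targets '[[[0,0,0,3],[0,0,0,6],[0,0,0,9],[0,0,0,11],[0,0,0,12]]]'

```text
t: 7.18
eef_pos: [0.5479, -0.0321, 0.3298]
ee_rot: [-3.14, -0.0, -0.952]
force: [4.8, 3.5, -2.0]
width: 0.0437
```

```bash
python3 -c "
from h import *
leaf()
a=cv2.imread('pics/side_l.png')[100:300,180:400];save('s3.png',cv2.resize(a,None,fx=2,fy=2)[...,::-1])"
```

```text
side lid 94 0.7 [ 0.5076 -0.1184] r 0.094 az -115.0 to turn -81.6
side side 358 0.7 [ 0.5081 -0.1157] r 0.0914 az -115.4 to turn -81.2
7.375 [ 0.54785821 -0.03211584  0.32976387] [-3.13983767e+00 -3.26412349e-04 -9.51309351e-01] [ 2.98378694e-01  2.14343648e-01 -3.72940157e-01 -2.93669516e-04
 -9.81744241e-01  3.21271507e-01] [ 0.89421902 -1.31198072 -0.03126747] [ 4.24293425  2.86996281 -2.0813411 ] 0.04355405596961847
```

play_rows --targets '[[[0,0,0,1],[0,0,0,3],[0,0,0,6],[0,0,0,9],[0,0,0,12]]]'

```text
t: 8.0
eef_pos: [0.5482, -0.0319, 0.3298]
ee_rot: [-3.139, 0.0, -1.162]
force: [7.9, 4.3, -4.5]
width: 0.0435
```

play_rows --targets '[[[0,0,0,3],[0,0,0,6],[0,0,0,9],[0,0,0,12],[0,0,0,15]]]'

```text
t: 8.62
eef_pos: [0.5489, -0.0317, 0.3298]
ee_rot: [-3.137, 0.001, -1.424]
force: [10.1, 3.7, -6.4]
width: 0.0436
```

play_rows --targets '[[[0,0,0,3],[0,0,0,6],[0,0,0,9],[0,0,0,12],[0,0,0,15]]]'

```text
t: 9.25
eef_pos: [0.5494, -0.0317, 0.3298]
ee_rot: [-3.136, 0.002, -1.686]
force: [14.8, 2.7, -9.4]
width: 0.0438
```

play_rows --targets '[[[0,0,0,3],[0,0,0,6],[0,0,0,9],[0,0,0,12],[0,0,0,15]]]'

```text
t: 9.88
eef_pos: [0.55, -0.0318, 0.3298]
ee_rot: [-3.136, 0.004, -1.947]
force: [18.3, 0.3, -12.3]
width: 0.0435
```

play_rows --targets '[[[0,0,0,3],[0,0,0,6],[0,0,0,9],[0,0,0,11],[0,0,0,12]]]'

```text
t: 10.5
eef_pos: [0.5504, -0.0321, 0.3298]
ee_rot: [-3.136, 0.005, -2.156]
force: [21.0, -2.5, -14.6]
width: 0.0435
```

```bash
python3 -c "
from h import *
leaf()
a=cv2.imread('pics/side_l.png')[100:300,180:400];save('s4.png',cv2.resize(a,None,fx=3,fy=3)[...,::-1])
a=cv2.imread('pics/top_l.png')[120:280,230:390];save('t4.png',cv2.resize(a,None,fx=3.5,fy=3.5)[...,::-1])"
```

```text
side lid 84 0.59 [ 0.456  -0.0303] r 0.0913 az 178.2 to turn -14.8
side side 339 0.59 [ 0.4592 -0.0277] r 0.0882 az 176.4 to turn -13.0
top lid 198 0.81 [ 0.4569 -0.0256] r 0.0907 az 175.2 to turn -11.8
top side 89 0.81 [ 0.4594 -0.0239] r 0.0884 az 174.0 to turn -10.6
10.7 [ 0.5504422  -0.03208657  0.32981729] [-3.13563884  0.00533603 -2.15539629] [ 0.29752354  0.21640024 -0.37079969  0.00145613 -0.9756933  -0.88295092] [-0.1743879  -6.50737202 -0.06276195] [ 20.87494468  -1.51163004 -14.67215683] 0.043637232898432965
```

View pics/t4.png

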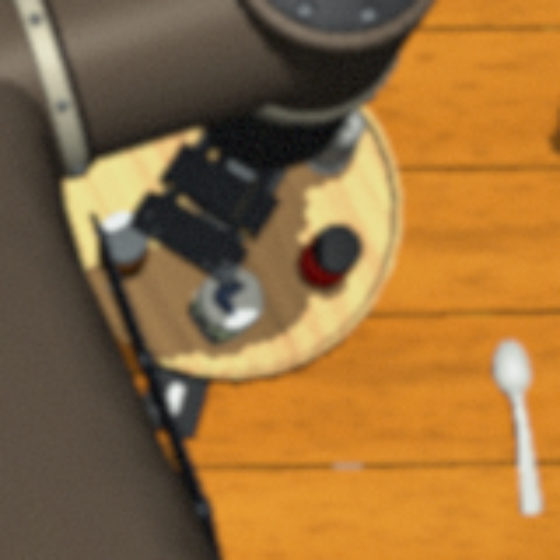

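The top view shows the leaf jar (blue lid centre at 230,298) still about 11–13° right of the stripe line (stripe at 175,395). Side load has built up to 21 N in x, so I'll ease the tool 2 mm towards +x while turning 11°.

play_rows --targets '[[[0,0,0,1],[-0.0003,-0.0005,0,3.5],[-0.0006,-0.001,0,6.5],[-0.001,-0.0017,0,9],[-0.001,-0.0017,0,10.5]]]'

```text
t: 11.32
eef_pos: [0.5514, -0.0324, 0.3298]
ee_rot: [-3.138, 0.004, -2.34]
force: [14.3, -1.8, -10.0]
width: 0.0437
```

play_rows --targets '[[[0,0,0,0.5],[0,0,0,0.5],[0,0,0,0.5]]]'

```text
t: 11.7
eef_pos: [0.5514, -0.0324, 0.3298]
ee_rot: [-3.138, 0.004, -2.348]
force: [13.8, -2.5, -10.4]
width: 0.0439
```

```bash
cat >> h.py <<'E'
def stripe():
    for n in("side","top"):
        im,d=cams.grab_frame(n); C=cloud(n,d); r=np.hypot(*np.moveaxis(C[...,:2]-AX,-1,0)); i=im.astype(int)
        k=(d>0)&(C[...,2]<.02)&(C[...,2]>-.01)&(r>.142)&(r<.19)&(i.min(-1)>140)&(C[...,0]<AX[0]-.05)
        if k.sum(): e=C[k].mean(0)[:2]-AX; print(n,"stripe",k.sum(),np.degrees(np.arctan2(e[1],e[0])))
E
python3 -c "
from h import *
leaf();stripe()
a=cv2.imread('pics/side_l.png')[100:300,180:400];save('s5.png',cv2.resize(a,None,fx=3,fy=3)[...,::-1])
a=cv2.imread('pics/top_l.png')[120:280,230:390];save('t5.png',cv2.resize(a,None,fx=3.5,fy=3.5)[...,::-1])"
```

```text
side lid 88 0.67 [ 0.4607 -0.0139] r 0.0887 az 167.4 to turn -4.0
side side 337 0.67 [ 0.4631 -0.0111] r 0.0871 az 165.3 to turn -1.9
top lid 214 0.83 [ 0.4613 -0.008 ] r 0.0896 az 163.7 to turn -0.3
top side 90 0.83 [ 0.463  -0.0066] r 0.0884 az 162.5 to turn 0.9
11.9 [ 0.55135487 -0.03240964  0.32979254] [-3.13827004  0.00435434 -2.34755853] [ 2.96269308e-01  2.18673469e-01 -3.67634025e-01  1.01255409e-03
 -9.79076703e-01 -1.07360127e+00] [-0.16830264 -4.72346698 -0.0294891 ] [15.50070938 -3.09866229 -9.89482483] 0.04356311273887664
side stripe 30 163.5019334208699
top stripe 29 163.55121034225292
```

View pics/t5.png

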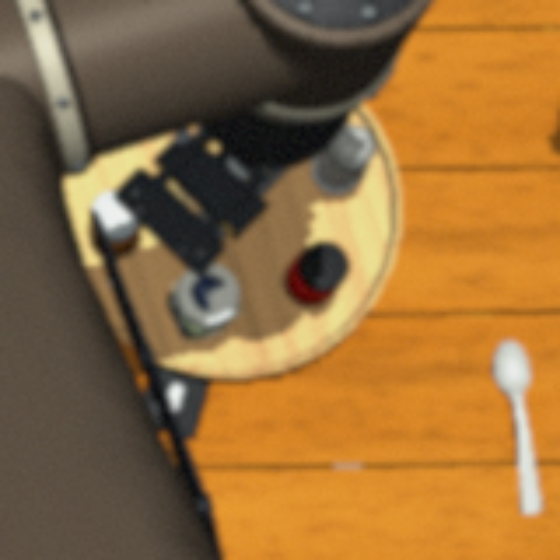

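View pics/s5.png

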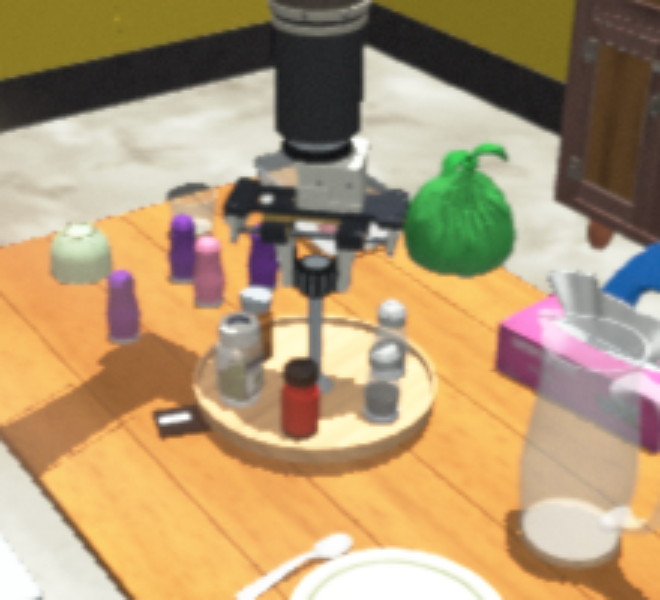

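Both cameras put the jar within about 1–2° (2–3 mm) of the stripe line. All five jars are upright on the dish. I'll make a last 1° trim, settle and check.

play_rows --targets '[[[0,0,0,0.5],[0,0,0,1],[0,0,0,1],[0,0,0,1],[0,0,0,1]]]'

```text
t: 12.62
eef_pos: [0.5514, -0.0325, 0.3298]
ee_rot: [-3.138, 0.004, -2.365]
force: [13.4, -1.6, -11.3]
width: 0.0436
```

```bash
python3 -c "
from h import *
leaf(); q=arm.get_state(); print(abs(q['qd']).max()); job_done()"
```

```text
side lid 86 0.62 [ 0.4615 -0.0116] r 0.0885 az 165.9 to turn -2.5
side side 334 0.62 [ 0.463  -0.0096] r 0.0876 az 164.4 to turn -1.0
top lid 227 0.73 [ 0.4622 -0.0061] r 0.0893 az 162.4 to turn 1.0
top side 109 0.73 [ 0.4633 -0.0056] r 0.0884 az 161.8 to turn 1.6
12.825 [ 0.55139972 -0.03243941  0.32979369] [-3.13823051  0.00449542 -2.365076  ] [ 2.96213818e-01  2.18701099e-01 -3.67626534e-01  1.09006887e-03
 -9.78928716e-01 -1.09110671e+00] [-0.25370156 -4.74575178 -0.03701172] [13.41207853 -1.26356065 -9.39484696] 0.0436581251884919
0.0010228934533623624
the job is handed in; nothing more can be done
```

I gripped the knob with 30 N and turned the carousel about 120° clockwise in slow steps. The leaf-label jar now stands at the front, and I handed the job in with the knob still held.

**Final position:** the last estimates put the jar within about −2.5° to +1.6° of the stripe line. That is at most about 4 mm sideways, against a limit of 12 mm. The jar is about 88 mm in front of the axis, against a minimum of 70 mm.

**Stillness and grip:** joint speeds were about 0.001 rad/s and the finger opening stayed at 43.6 mm.

**Jars and bystanders:** all five jars were upright on the dish and the bystanders looked unmoved in the last pictures I viewed, before a final 1° trim.

**What disagreed:**
- The two cameras differ by 2–4° in the jar's angle, which is a calibration offset, so I aimed for the mean.
- Some side load stayed on the tool because the grip was slightly off-centre. It peaked at about 21 N; easing the tool 2 mm brought it down to about 13 N.

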